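# Present the calibration slide over the measuring head

### The arm

A 7-joint arm with a two-finger parallel gripper is mounted at the origin on the work surface. World frame = base frame: x ahead of the robot, y to its left, z up, the work surface at z = 0. Lengths are in m, angles in rad, forces in N, time in s.
With the tool pointing down it reaches from about 0.425 to 0.875 m from the base axis. Payload 4.7 kg.
Tool frame: the origin (TCP) lies midway between the tips of the shut fingers; the grasp point (between the pads) lies 19 mm behind it; y points along the fingers, z is the direction in which the jaws open and shut, and the axes are right-handed (so a half turn about y gives the same grasp; the last joint's range is limited). The gripper opens to 87 mm and grips with 3 to 60 N. Pads are 19 mm wide; open, the fingers measure 117 mm over their backs; the gripper's body (75 mm by 190 mm) begins 51 mm behind the grasp point.
Start: joints at [1.331, 0.321, -0.07, 1.45, 0.023, 1.371, -0.057], TCP at [0.163, -0.629, 0.223] pointing down, gripper open.
Joint ranges: [-2.86, 2.86], [-0.3, 2.09], [-1.38, 1.24], [0.06, 2.45], [-1.56, 4.7], [0.09, 2.05], [-2.69, 2.69]. Speed limits (rad/s): [2.57, 2.57, 3.14, 3.14, 3.14, 3.14, 3.14].

### API

Orientations are given as a rotation vector (axis times angle).
In Python, from bench import ctrl gives the robot as it stands.
- The arm moves only by the tool play_rows, never from a script. Its arguments are lists of equal length, an entry for each row: "translation": the shift along the tool's x, y, z in mm, a list of three; "turn": the turn, a rotation vector about the tool's x, y, z in rad, a list of three; "fingers": the opening, from -1 (shut) to 1 (fully open), so that 0 is half open. In form: {"translation": [[dx, dy, dz], ...], "turn": [[wx, wy, wz], ...], "fingers": [fingers, ...]}. A call has exactly 10 rows; each row shifts and turns the commanded pose from where the row before left it, along the tool's axes as they then stand; what a row does not reach is not made up. A row lasts 1/12 s, in which the tool goes at most 41.7 mm and 7.16 degrees, less where a joint would pass 70% of its speed; a pose out of reach is approached as far as the arm can. A call with a gripper value outside its range is refused whole. The fingers move at their own pace and stop on an object; "grip_force" is the grip in N (left out, the last holds). Time passes only in rows, so rows that do not move let the fingers close, or fill a call up. It gives the time, the measured TCP pose, the force and the opening at its end, in the units of the state.
- ctrl.get_state(): the state, without advancing time (a new reading comes with each control period).
- ctrl.get_image(name): name is "scene" or "side" or "wrist"; returns the picture (480x640x3 uint8, blue, green, red); there is no depth.
- ctrl.camera_info(name): a dict with "camera_matrix" (3x3 intrinsics, pixels), "R" (3x3) and "t" (3): a world point X has camera coordinates R X + t. Camera axes: x right, y down, z forward; pixel columns grow to the right and rows downward; lengths in m; the calibration is good to about 2 mm. A picture is of the moment at which its call begins: read the wrist's pose just before it. camera_info takes no time and is no camera call; for the wrist camera it gives the pose at the moment of the call.
- ctrl.close_job(): hands the job in, once; it reports no verdict.
The state is a dict: "time": time; "joint_positions": joint angles; "qd": joint speeds; "joint_torque": joint torques, N m; "position": TCP position; "tool_rot": TCP orientation; "ft_force": force on the tool from outside, world axes, zero at the start; "torque": the same for the moment, N m; "grip_width": opening from 0.0 (shut) to 1.0 (fully open).
Only numpy, scipy, OpenCV 4.12 (cv2) and the standard library are available. Lean on these libraries where they do the work, as an engineer would, in place of code of your own. Each camera call takes 0.05 s, during which the arm holds its last target.

### The job

Turn the measuring head's lock collar until its metal tab points at the red locked mark, leaving both slides where they lie until that is done. Then pick up the slide with the frosted, corner-notched end and keep holding it level, label up, centred about 6 cm above the head's round window, frosted end on the side of the green lamp and the slide's length square to that side. Never let the slide touch the head, leave the plain slide and everything else alone, and finish with the slide still held still in the gripper over the window.

Things in the scene. Friction and masses are not known exactly. Their poses are not given: they have to be found in the camera images.
- head: fixed blue and ivory block 150 x 150 x 45 mm, turned up to 0.5 rad either way. Origin: centre of its underside, z up. On its top: a round black window on the axis, the lock collar around it, a green lamp (14 mm wide, 7 mm high) at the middle of the +y edge, and a red radial stripe, the locked mark, 1.3 rad counter-clockwise (from above) of the -x direction, so near the middle of the -y edge
- head_window (a point): centre of the round black window in the head's top, on the collar's axis, 59 mm above the table
- collar (a joint): angle (rad) of the lock collar about the vertical axis through the window: 0 = tab towards the head's -x, growing counter-clockwise from above; locked = 1.3, tab at the red stripe. Starts at 0 to 0.45, end stops at -0.1 and 1.9, no click. Steady friction of 0.12 N m (2.2 N at the tab); stays where it is left
- collar_tab (a point): top of the collar's tab, 54 mm from the collar's axis, 77 mm above the table. The tab is an upright radial aluminium fin 10 mm thick, 33 to 67 mm from the axis, its top at 77 mm and underside at 47 mm above the table; the black collar ring has 36 mm outer radius, top at 58.5 mm
- slide: plate 100 x 50 x 6 mm, 75 g: grey-blue, with a white frosted end 30 mm long, orange label on its upper face, 10 mm corner notch, copper spot near the middle. Origin at its centre; x along its length to the frosted end, y across to the notched long edge, z out of the label face. Starts label up on its rest, any yaw, frosted end higher (x 0.30 rad above level), centre 48 mm above the table
- slide_frosted (a point): middle of the frosted end's label face, 35 mm along x from the slide's centre
- slide_notch (a point): middle of the notch at the corner of the frosted end, 45 mm along x and 20 mm along y from the slide's centre
- blank: plain slide of the same size on the other, like rest: no frosted end, no label, no notch. Origin at its centre. Leave it alone
- rest_a: fixed rest under the notched slide: grey base plate 110 x 64 x 8 mm, white sloping rib 16 mm wide with a small lip at the low end. The slide's long edges overhang the rib by 17 mm each side and are free to grip from above. Origin: centre of its underside, x towards the high end
- rest_b: fixed rest under the plain slide, same build
- case: pale grey plastic sample case 110 x 150 x 28 mm, origin at the centre of its underside; leave alone
- blower: green bulb blower 62 mm wide, 95 mm high, standing, origin at the centre of its underside; leave alone
- wipes: white jar with blue lid, 60 mm wide, 110 mm high, origin at the centre of its underside; leave alone
- driver: screwdriver 160 mm long, lying; leave alone
- mouse: black computer mouse 100 x 60 x 34 mm, origin at the centre of its underside; leave alone
- puck: brass puck 44 mm wide, 25 mm high, origin at the centre of its underside; leave alone
Things that resemble listed ones, but are neither listed nor needed, are in the scene too. What is shaped like the slide but pink or purple is not meant. What is shaped like the rest_a but pink is not meant.

How it is judged:
On the way, in this order (a step that is already met when the one before it is completed fails the run):
1. the collar stands at its locked mark, both slides still on their rests (value of joint collar between 1.18 and 1.42 rad and distance of slide from where it was at the start of the episode below 0.01 m), for 0.2 s.
2. the notched slide is lifted clear of its rest in the gripper, the collar still locked (value of joint collar between 1.18 and 1.42 rad and contact force between slide and the fingers above 0.5 N and distance of slide from where it was at the start of the episode above 0.04 m and contact force between slide and rest_a below 0.05 N), for 0.2 s.
At the end, for the whole second after the job is handed in: collar at 1.3 +/- 0.12 rad; notched slide still between the fingers, touching nothing else, at rest, label up within 0.17 rad of level, centre within 15 mm of the window axis and 40 to 85 mm above the window, frosted end towards the lamp, length within 0.26 rad of the head's y (value of joint collar between 1.18 and 1.42 rad and contact force between slide and the fingers above 0.5 N and angle between slide's own z axis and vertical below 0.17 rad and horizontal distance between slide and head_window below 0.015 m and z of slide in the frame of head_window between 0.04 and 0.085 m and y of slide_frosted in the frame of head above 0.005 m and angle between the x axis of slide and the y axis of head, either way round below 0.26 rad and contact force between slide and head below 0.05 N and linear speed of slide below 0.03 m/s); the arm keeps its last pose, push and grip.
It fails at once if the slide touches the head (contact force between slide and head above 0.3 N).
It fails at once if the plain slide is disturbed (distance of blank from where it was at the start of the episode above 0.015 m).
It fails at once if a bystander is shoved or knocked over (distance of any of case, blower, wipes, driver, mouse, puck from where it was at the start of the episode above 0.03 m).
It also fails if it takes over 59 s, if anything falls off the work surface, if the arm or the gripper's body presses on something with over 40 N, if the wrist force passes 120 N, or if a joint passes its speed limit or range.

## Working session

There is one attempt and no reset: what is moved stays moved. The work goes in short steps, Python scripts to look and compute and a tool call to move; the robot and the scene stay as the last step left them, time stands still between calls to the robot, and variables do not carry over. Pictures are saved under pics/ and viewed, and the job is handed in when it is done.

Besides the shell and the picture viewer there is one more tool, called after ">>>" in YAML: its name, and indented under it one key for each argument. play_rows: Moves the arm, as the interface text tells. Its arguments: {"type":"object","properties":{"translation":{"type":"array"},"turn":{"type":"array"},"fingers":{"type":"array"},"grip_force":{"type":"number"}},"required":["translation","turn","fingers"]}

```bash
ls; mkdir -p pics; python3 - <<'E'
from bench import ctrl
import cv2
s=ctrl.get_state(); print(s)
for n in ["scene","side","wrist"]:
    i=ctrl.camera_info(n); print(n,i)
    cv2.imwrite(f"pics/{n}0.png",ctrl.get_image(n))
E
```

```text
pics
{'time': 0.0, 'joint_positions': array([ 1.3311257 ,  0.32182585, -0.07006578,  1.45165595,  0.02258503,
        1.37083276, -0.05694706]), 'qd': array([-0.00146285,  0.00051977, -0.00179691,  0.00161133,  0.00132006,
        0.00150987, -0.00019079]), 'joint_torque': array([ 2.31048034e-04, -4.91280770e+01, -4.03766111e-01, -3.12522948e+01,
       -6.40312722e-02,  4.39621008e-02,  1.65965721e-04]), 'position': array([ 0.1629905 , -0.62865532,  0.2214691 ]), 'tool_rot': array([-0.26647816,  2.08842623, -2.08441685]), 'ft_force': array([-0.40251426, -0.20366455,  0.52276593]), 'torque': array([-0.01958926,  0.00245555, -0.01584644]), 'grip_width': 1.0002841468775785}
scene {'camera_matrix': array([[499.89936028,   0.        , 320.92984559],
       [  0.        , 499.89936028, 238.38701042],
       [  0.        ,   0.        ,   1.        ]]), 'R': array([[ 0.10983983,  0.99394786, -0.0016935 ],
       [ 0.79334026, -0.08869713, -0.60228237],
       [-0.59878748,  0.06481107, -0.79828133]]), 't': array([-0.02189488, -0.4087353 ,  1.61750002])}
side {'camera_matrix': array([[433.46672096,   0.        , 321.31025836],
       [  0.        , 433.46672096, 243.68762242],
       [  0.        ,   0.        ,   1.        ]]), 'R': array([[ 0.98747583, -0.15715992,  0.01386496],
       [-0.11099687, -0.75448874, -0.6468589 ],
       [ 0.11212125,  0.63721856, -0.76248366]]), 't': array([-0.55884163,  0.06973001,  1.06773429])}
wrist {'camera_matrix': array([[417.08163139,   0.        , 320.85065627],
       [  0.        , 417.08163139, 245.51772075],
       [  0.        ,   0.        ,   1.        ]]), 'R': array([[ 0.25076914, -0.96804316, -0.00269727],
       [-0.93461411, -0.24283349,  0.25986219],
       [-0.25221281, -0.06264452, -0.96564194]]), 't': array([-0.647896  , -0.0319265 ,  0.38956368])}
```

View pics/scene0.png

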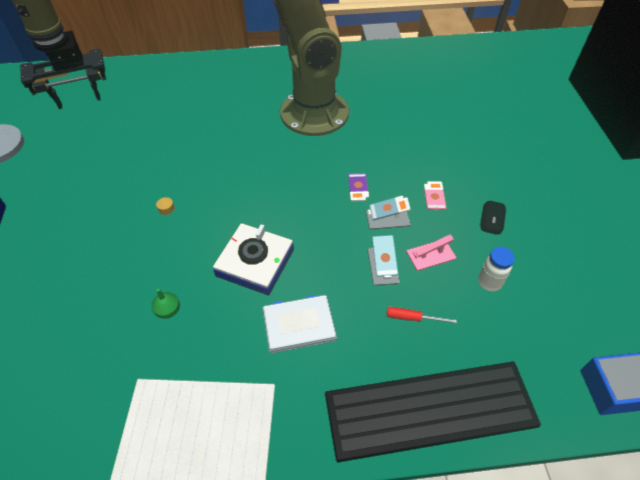

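View pics/side0.png

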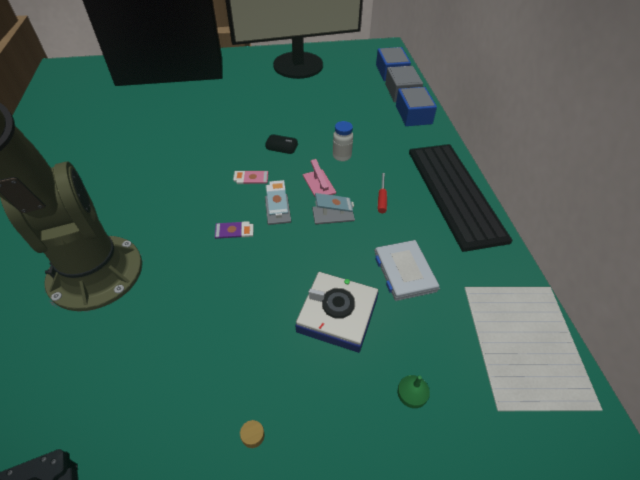

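View pics/wrist0.png

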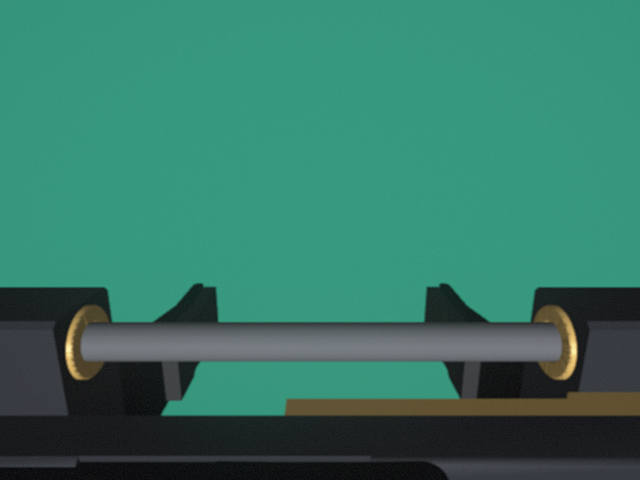

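```bash
python3 - <<'E'
import cv2,numpy as np
a=cv2.imread("pics/scene0.png");b=cv2.imread("pics/side0.png")
c=cv2.resize(a[170:295,335:460],(600,600),interpolation=cv2.INTER_CUBIC)
cv2.imwrite("pics/c1.png",c)
c=cv2.resize(a[215:305,205:305],(660,594),interpolation=cv2.INTER_CUBIC)
cv2.imwrite("pics/c2.png",c)
c=cv2.resize(b[165:245,220:360],(798,456),interpolation=cv2.INTER_CUBIC)
cv2.imwrite("pics/c3.png",c)
c=cv2.resize(b[265:355,290:390],(660,594),interpolation=cv2.INTER_CUBIC)
cv2.imwrite("pics/c4.png",c)
E
```

```text
(no output)
```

View pics/c1.png

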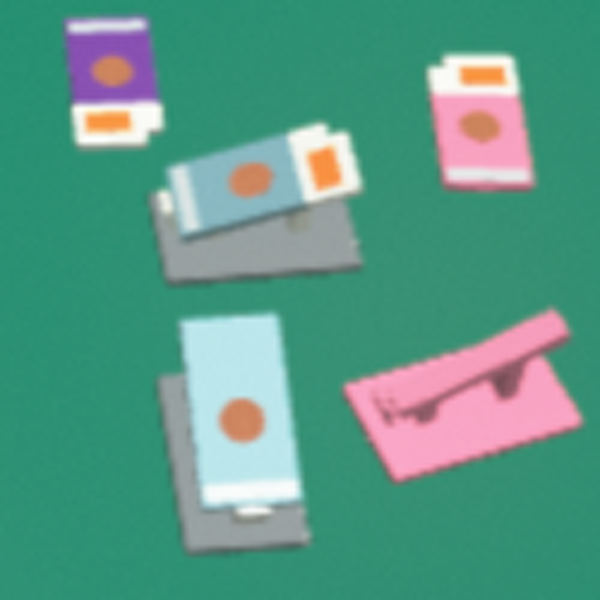

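View pics/c2.png

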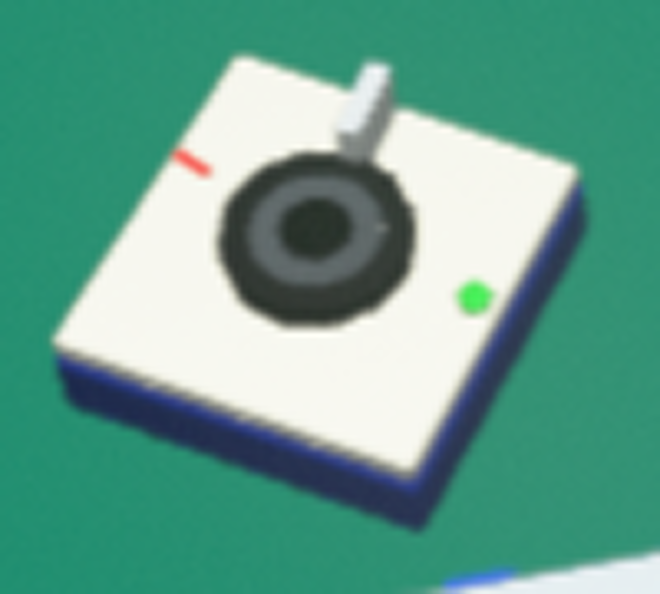

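View pics/c3.png

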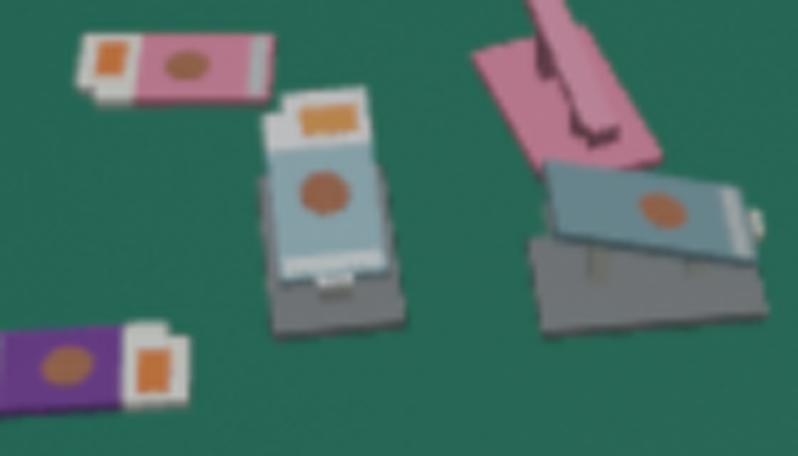

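View pics/c4.png

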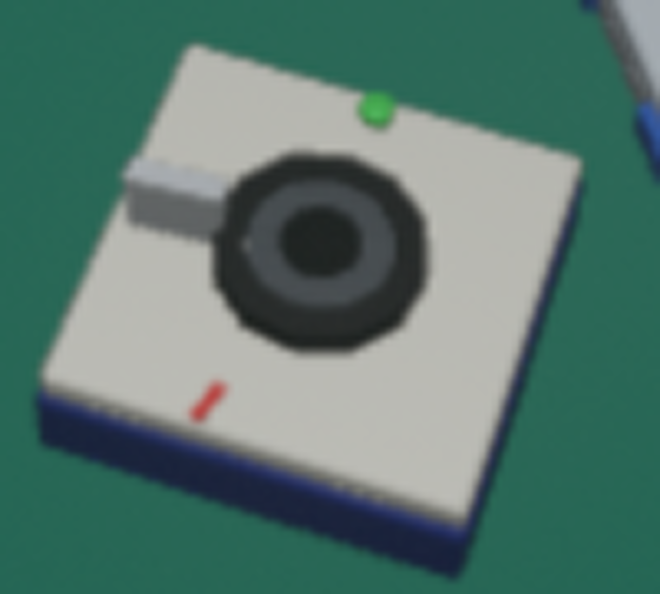

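```bash
cat > h.py <<'E'
import numpy as np,cv2
from scipy.spatial.transform import Rotation as Ro
from bench import ctrl
def cast(n,uv,z,ci=None):
    i=ci or ctrl.camera_info(n);K,R,t=i["camera_matrix"],i["R"],i["t"]
    c=-R.T@t; d=R.T@np.linalg.inv(K)@np.array([uv[0],uv[1],1.]); 
    return c+d*(z-c[2])/d[2]
def tri(pairs):
    A=[];B=[]
    for n,uv in pairs:
        i=ctrl.camera_info(n) if isinstance(n,str) else n;K,R,t=i["camera_matrix"],i["R"],i["t"]
        c=-R.T@t; d=R.T@np.linalg.inv(K)@np.array([uv[0],uv[1],1.]);d/=np.linalg.norm(d)
        P=np.eye(3)-np.outer(d,d);A.append(P);B.append(P@c)
    return np.linalg.solve(sum(A),sum(B))
def proj(n,X):
    i=ctrl.camera_info(n) if isinstance(n,str) else n
    p=i["camera_matrix"]@(i["R"]@X+i["t"]);return p[:2]/p[2]
E
python3 - <<'E'
from h import *
np.set_printoptions(precision=4,suppress=True)
print(Ro.from_rotvec(ctrl.get_state()["tool_rot"]).as_matrix())
f=lambda s,ox,oy,p:[(ox+(u+.5)/s-.5,oy+(v+.5)/s-.5) for u,v in p]
sc=f(6.6,205,215,[(243,57),(580,170),(410,478),(55,343)]); sd=f(6.6,290,265,[(190,45),(580,160),(465,523),(42,383)])
# order scene: TL,TR,BR,BL ; 
for n,p in(("scene",sc),("side",sd)):
    P=np.array([cast(n,q,.045) for q in p]);print(n,P[:,:2].tolist(),P.mean(0)); print(np.linalg.norm(P-np.roll(P,-1,0),axis=1))
    for k in range(4):
        d=P[(k+1)%4]-P[k];print(np.arctan2(d[1],d[0])%(np.pi/2))
w=[f(6.6,205,215,[(316,231)])[0],f(6.6,290,265,[(320,242)])[0]]
print("win",cast("scene",w[0],.059),cast("side",w[1],.059),tri([("scene",w[0]),("side",w[1])]))
l=[f(6.6,205,215,[(475,297)])[0],f(6.6,290,265,[(377,109)])[0]];print("lamp",tri([("scene",l[0]),("side",l[1])]))
# tab top centerline: outer/inner ends
print("tab scene",[cast("scene",q,.077) for q in f(6.6,205,215,[(376,66),(353,130)])])
print("tab side",[cast("side",q,.077) for q in f(6.6,290,265,[(133,171),(225,190)])])
print("red",[cast("scene",q,.0455) for q in f(6.6,205,215,[(176,154),(209,173)])],[cast("side",q,.0455) for q in f(6.6,290,265,[(197,417),(221,386)])])
E
```

```text
[[-0.968  -0.0004  0.2511]
 [-0.2511  0.0014 -0.968 ]
 [ 0.0001 -1.     -0.0015]]
scene [[0.4739609091901452, -0.23556635717779748], [0.5432569215591745, -0.10951908274142694], [0.6723776990209902, -0.17961009940321215], [0.6005578694973028, -0.3056132526696601]] [ 0.5725 -0.2076  0.045 ]
[0.1438 0.1469 0.145  0.1447]
1.068135794691355
1.0734722721167236
1.0527395860032742
1.0654182354871988
side [[0.540389193779967, -0.11228003950234655], [0.6666633298513449, -0.18122285802575244], [0.5975434173591356, -0.31041900597223465], [0.47169473596292916, -0.24067985021728094]] [ 0.5691 -0.2112  0.045 ]
[0.1439 0.1465 0.1439 0.1456]
1.0710467658153338
1.0795424811979046
1.0647718574749359
1.0795389354839218
win [ 0.571  -0.2084  0.059 ] [ 0.569  -0.2096  0.059 ] [ 0.5694 -0.2085  0.057 ]
lamp [ 0.6002 -0.1523  0.0492]
tab scene [array([ 0.5101, -0.1823,  0.077 ]), array([ 0.5395, -0.1919,  0.077 ])]
tab side [array([ 0.5098, -0.1844,  0.077 ]), array([ 0.5388, -0.1963,  0.077 ])]
red [array([ 0.519 , -0.2615,  0.0455]), array([ 0.5295, -0.2491,  0.0455])] [array([ 0.5197, -0.2608,  0.0455]), array([ 0.5292, -0.2508,  0.0455])]
```

>>> play_rows:
  translation:
    - [-33,0,-24]
    - [-33,0,-24]
    - [-33,0,-24]
    - [-33,0,-24]
    - [-33,0,-24]
    - [-33,0,-24]
    - [-33,0,-24]
    - [-33,0,-24]
    - [-33,0,-24]
    - [-33,0,-24]
  turn:
    - [0,0,0]
    - [0,0,0]
    - [0,0,0]
    - [0,0,0]
    - [0,0,0]
    - [0,0,0]
    - [0,0,0]
    - [0,0,0]
    - [0,0,0]
    - [0,0,0]
  fingers: [0.2,0.2,0.2,0.2,0.2,0.2,0.2,0.2,0.2,0.2]

```text
time: 0.98
position: [0.4231, -0.3122, 0.2225]
tool_rot: [-0.266, 2.086, -2.087]
ft_force: [1.1, -0.8, 0.3]
grip_width: 0.599
```

>>> play_rows:
  translation:
    - [-32,0,-24]
    - [-32,0,-24]
    - [-32,0,-25]
    - [-31,0,-25]
    - [0,0,0]
    - [0,0,0]
    - [0,0,0]
    - [0,0,0]
    - [0,0,0]
    - [0,0,0]
  turn:
    - [0,0,0]
    - [0,0,0]
    - [0,0,0]
    - [0,0,0]
    - [0,0.111,0]
    - [0,0.111,0]
    - [0,0.111,0]
    - [0,0.111,0]
    - [0,0.111,0]
    - [0,0.111,0]
  fingers: [0,0,0,0,0,0,0,0,0,0]

```text
time: 1.82
position: [0.5205, -0.1872, 0.2222]
tool_rot: [-0.421, -1.991, 1.991]
ft_force: [-0.4, -0.1, -0.1]
grip_width: 0.502
```

```bash
python3 - <<'E'
from h import *
np.set_printoptions(precision=4,suppress=True)
s=ctrl.get_state();R=Ro.from_rotvec(s["tool_rot"]).as_matrix();print(R,s["joint_positions"],s["position"])
ci=ctrl.camera_info("wrist");im=ctrl.get_image("wrist");cv2.imwrite("pics/w1.png",im)
c=np.array([.570,-.209]);
for a in(2.73,):
  for r in(.033,.067): print(proj(ci,np.array([*(c+r*np.array([np.cos(a),np.sin(a)])),.077])))
print(proj(ci,np.array([*c,.059])))
E
```

```text
[[-0.9141 -0.0006 -0.4055]
 [ 0.4055  0.0001 -0.9141]
 [ 0.0006 -1.      0.0001]] [ 0.7025  0.1411 -0.444   1.6819  0.0623  1.3331 -1.7407] [ 0.5205 -0.1872  0.2222]
[321.556  201.1377]
[321.8195 245.5252]
[321.2613 154.3013]
```

View pics/w1.png

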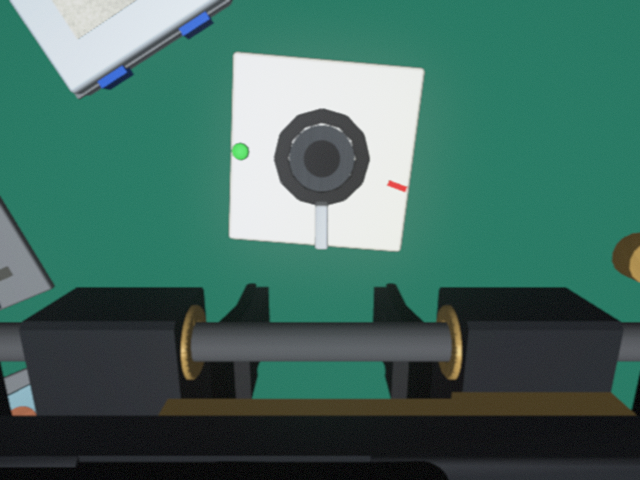

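```bash
python3 - <<'E'
from h import *
np.set_printoptions(precision=4,suppress=True)
ci=ctrl.camera_info("wrist")
P=np.array([cast(0,q,.045,ci)[:2] for q in [(236,53),(424,70),(401,250),(230,238)]])
print(P,P.mean(0))
for k in range(4):
    d=P[(k+1)%4]-P[k];print(np.linalg.norm(d),np.arctan2(d[1],d[0])%(np.pi/2)-np.pi/2)
c=cast(0,(321.5,157.5),.059,ci)[:2];r=cast(0,(397.5,186),.0455,ci)[:2]-P.mean(0);print(c,r,np.arctan2(r[1],r[0])+2*np.pi)
t=[cast(0,q,.077,ci)[:2] for q in [(321.5,204),(321.5,249)]];print(t,np.arctan2(*(t[1]-t[0])[::-1]),np.linalg.norm(t[1]-t[0]))
E
```

```text
[[ 0.6629 -0.1814]
 [ 0.5942 -0.3053]
 [ 0.4697 -0.238 ]
 [ 0.5381 -0.1114]] [ 0.5662 -0.209 ]
0.14171278874785542 -0.5063797346349337
0.1414618861880956 -0.4957077303598876
0.14388627049851394 -0.4954711300561625
0.14302489895834142 -0.5109612436643096
[ 0.5676 -0.2086] [-0.0451 -0.046 ] 3.9366162667074147
[array([ 0.5378, -0.1951]), array([ 0.5062, -0.1809])] 2.7190621307057357 0.0346109783288518
```

>>> play_rows:
  translation:
    - [0,33,0]
    - [0,33,0]
    - [0,33,0]
    - [0,33,0]
    - [0,34,0]
    - [0,0,0]
    - [0,0,0]
    - [0,0,0]
    - [0,0,0]
    - [0,0,0]
  turn:
    - [0,0,0]
    - [0,0,0]
    - [0,0,0]
    - [0,0,0]
    - [0,0,0]
    - [0,0,0]
    - [0,0,0]
    - [0,0,0]
    - [0,0,0]
    - [0,0,0]
  fingers: [0,0,0,0,0,0,-1,-1,-1,-1]
  grip_force: 12

```text
time: 2.7
position: [0.5224, -0.1879, 0.059]
tool_rot: [-0.421, -1.995, 1.997]
ft_force: [0.4, 0.2, 0.3]
grip_width: 0.28
```

>>> play_rows:
  translation:
    - [0,0,0]
    - [0,0,0]
    - [0,0,0]
    - [0,0,0]
    - [0,0,0]
    - [0,0,0]
    - [0,0,0]
    - [0,0,0]
    - [0,0,0]
    - [0,0,0]
  turn:
    - [0,0,0]
    - [0,0,0]
    - [0,0,0]
    - [0,0,0]
    - [0,0,0]
    - [0,0,0]
    - [0,0,0]
    - [0,0,0]
    - [0,0,0]
    - [0,0,0]
  fingers: [-1,-1,-1,-1,-1,-1,-1,-1,-1,-1]
  grip_force: 12

```text
time: 3.53
position: [0.5212, -0.1877, 0.0576]
tool_rot: [-0.419, -1.994, 1.995]
ft_force: [-0.6, -0.1, 6.5]
grip_width: 0.11
```

```bash
python3 - <<'E'
from h import *
s=ctrl.get_state();print(s)
R=Ro.from_rotvec(s["tool_rot"]).as_matrix();print(R)
cv2.imwrite("pics/w2.png",ctrl.get_image("wrist"))
E
```

```text
{'time': 3.5333, 'joint_positions': array([ 0.67725393,  0.2910636 , -0.43248863,  1.86403571,  0.14276769,
        1.01523471, -1.7980086 ]), 'qd': array([ 0.00054458,  0.00053454, -0.00202388,  0.00053355, -0.00102955,
        0.00096459, -0.0013399 ]), 'joint_torque': array([ -0.435716  , -37.59856582,  -3.53645548, -25.03391504,
        -0.05756713,  -0.50791852,   0.13148884]), 'position': array([ 0.52124075, -0.18773581,  0.05760599]), 'tool_rot': array([-0.41876592, -1.99398621,  1.9953771 ]), 'ft_force': array([-0.61507019, -0.13949077,  6.46687518]), 'torque': array([-0.04870596,  0.28079317, -0.16096684]), 'grip_width': 0.10995422401159811}
[[-9.16082802e-01  1.13784057e-03 -4.00987538e-01]
 [ 4.00986647e-01 -9.35415120e-04 -9.16083421e-01]
 [-1.41744669e-03 -9.99998915e-01  4.00658828e-04]]
```

View pics/w2.png

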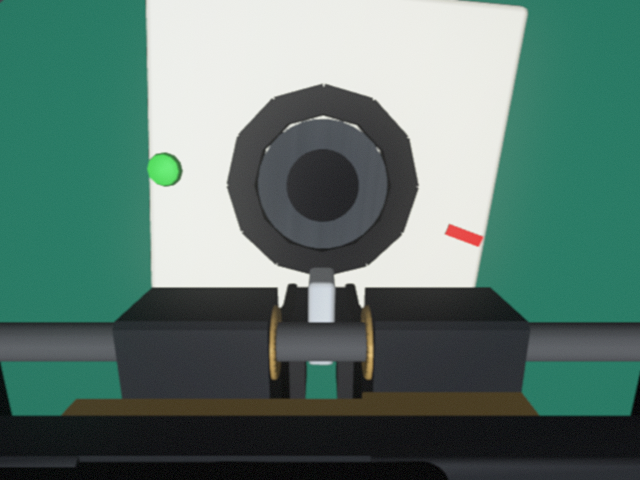

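>>> play_rows:
  translation:
    - [-0.3,0,5.3]
    - [-0.3,0,5.3]
    - [-0.3,0,5.3]
    - [-0.3,0,5.3]
    - [-0.3,0,5.3]
    - [-0.3,0,5.3]
    - [-0.3,0,5.3]
    - [-0.3,0,5.3]
    - [-0.3,0,5.3]
    - [-0.3,0,5.3]
  turn:
    - [0,-0.1017,0]
    - [0,-0.1017,0]
    - [0,-0.1017,0]
    - [0,-0.1017,0]
    - [0,-0.1017,0]
    - [0,-0.1017,0]
    - [0,-0.1017,0]
    - [0,-0.1017,0]
    - [0,-0.1017,0]
    - [0,-0.1017,0]
  fingers: [-1,-1,-1,-1,-1,-1,-1,-1,-1,-1]

```text
time: 4.42
position: [0.5259, -0.2381, 0.0576]
tool_rot: [-0.59, 1.873, -1.874]
ft_force: [-2.4, 1.8, 6.6]
grip_width: 0.116
```

>>> play_rows:
  translation:
    - [-0.3,0,5.3]
    - [-0.3,0,5.3]
    - [0,0,0]
    - [0,0,0]
    - [0,0,0]
    - [0,0,0]
    - [0,0,0]
    - [0,0,0]
    - [0,0,0]
    - [0,0,0]
  turn:
    - [0,-0.1017,0]
    - [0,-0.1017,0]
    - [0,0,0]
    - [0,0,0]
    - [0,0,0]
    - [0,0,0]
    - [0,0,0]
    - [0,0,0]
    - [0,0,0]
    - [0,0,0]
  fingers: [-1,-1,-1,-1,-1,-1,-1,-1,-1,-1]

```text
time: 5.25
position: [0.5329, -0.2463, 0.0576]
tool_rot: [-0.747, 1.744, -1.746]
ft_force: [-1.8, 0.4, 7.7]
grip_width: 0.113
```

```bash
python3 - <<'E'
from h import *
s=ctrl.get_state();print(s)
R=Ro.from_rotvec(s["tool_rot"]).as_matrix();print(R, "tool x dir",np.arctan2(R[1,0],R[0,0])%(2*np.pi)); d=s["position"][:2]-[.568,-.2087];print(np.linalg.norm(d),np.arctan2(d[1],d[0])%(2*np.pi))
cv2.imwrite("pics/w3.png",ctrl.get_image("wrist"))
E
```

```text
{'time': 5.25, 'joint_positions': array([ 0.87739903,  0.38460914, -0.585241  ,  1.77739688,  0.242361  ,
        1.05119655, -0.55745054]), 'qd': array([-1.45349801e-03, -5.41041112e-05, -1.16465428e-03,  9.61074193e-04,
       -9.35523150e-04, -8.09474553e-04, -2.28903286e-03]), 'joint_torque': array([ -0.32764055, -40.01374125,  -5.87143779, -25.217278  ,
        -0.24018522,  -0.80704104,  -0.20477177]), 'position': array([ 0.53292746, -0.24629189,  0.05761514]), 'tool_rot': array([-0.74710357,  1.74360912, -1.74572174]), 'ft_force': array([-1.79713421,  0.43496073,  7.67771882]), 'torque': array([0.07592904, 0.47260076, 0.16708068]), 'grip_width': 0.11342566549667715}
[[-6.90338396e-01  8.51546910e-05  7.23486622e-01]
 [-7.23486195e-01 -1.17445553e-03 -6.90337850e-01]
 [ 7.90917355e-04 -9.99999307e-01  8.72379987e-04]] tool x dir 3.950432004654811
0.05141238134237491 3.961647988660473
```

View pics/w3.png

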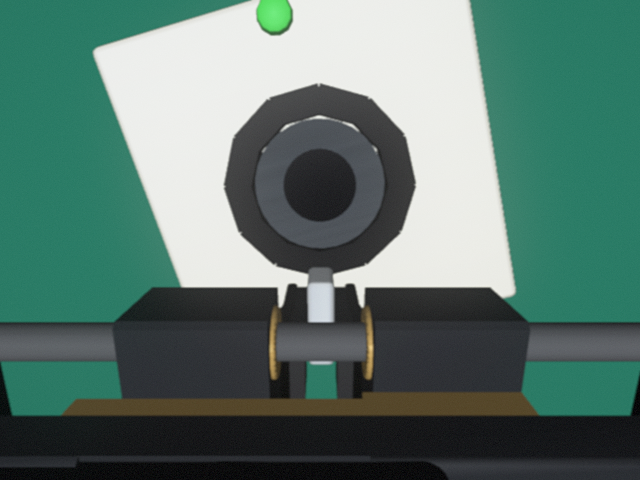

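>>> play_rows:
  translation:
    - [0,0,0]
    - [0,0,0]
    - [0,0,0]
    - [0,0,0]
    - [0,-10,0]
    - [0,-30,0]
    - [0,-35,0]
    - [0,-35,0]
    - [0,-35,0]
    - [0,-35,0]
  turn:
    - [0,0,0]
    - [0,0,0]
    - [0,0,0]
    - [0,0,0]
    - [0,0,0]
    - [0,0,0]
    - [0,0,0]
    - [0,0,0]
    - [0,0,0]
    - [0,0,0]
  fingers: [0,0,0,0,0,0,0,0,0,0]

```text
time: 6.13
position: [0.5326, -0.2455, 0.239]
tool_rot: [-0.746, 1.744, -1.745]
ft_force: [1.3, -0.3, 0.0]
grip_width: 0.502
```

```bash
python3 - <<'E'
from h import *
s=ctrl.get_state();print(s["position"],s["grip_width"],s["ft_force"])
cv2.imwrite("pics/w4.png",ctrl.get_image("wrist"))
# slide estimate from first images, corners cast on planes
f=lambda s,ox,oy,p:[(ox+(u+.5)/s-.5,oy+(v+.5)/s-.5) for u,v in p]
zl=.048-.05*np.sin(.3)+.003*np.cos(.3); zh=.048+.05*np.sin(.3)+.003*np.cos(.3)
a=f(4.8,335,170,[(167,165),(183,237),(362,190)]); b=f(5.7,220,165,[(385,268),(280,278),(262,113)])
# scene: low notched-side, low other, high other ; side: low ?, 
for n,p in (("scene",a),("side",b)):
    P=[cast(n,q,z) for q,z in zip(p,(zl,zl,zh))];print(n,np.round(P,4),"ctr",np.round((P[0]+P[2])/2,4))
    print(np.linalg.norm(P[0]-P[1]),np.linalg.norm(P[1]-P[2]),np.arctan2(*(P[2]-P[1])[1::-1]))
# spot
for n,q in (("scene",f(4.8,335,170,[(251,180)])[0]),("side",f(5.7,220,165,[(325,193)])[0])): print("spot",cast(n,q,.051))
# blank: scene corners (high at top? )
zs=[zh,zh,zl,zl]
for n,q in (("scene",f(4.8,335,170,[(180,320),(277,314),(300,500),(203,505)])),("side",f(5.7,220,165,[(545,165),(550,232),(755,260),(740,188)]))):
    P=np.array([cast(n,u,z) for u,z in zip(q,zs)]);print("blank",n,P.round(3).tolist())
E
```

```text
[ 0.5326097  -0.24550271  0.23901983] 0.501695541598573 [ 1.34876868 -0.33007725  0.01913161]
scene [[0.4386 0.1036 0.0361]
 [0.4905 0.1036 0.0361]
 [0.4927 0.1977 0.0656]] ctr [0.4656 0.1507 0.0509]
0.051927187598722196 0.0986847949357149 1.5473716979787444
side [[0.4892 0.1034 0.0361]
 [0.4399 0.1039 0.0361]
 [0.4402 0.1863 0.0656]] ctr [0.4647 0.1448 0.0509]
0.049243875470628605 0.08749952066442873 1.5676281599047053
spot [0.46696506 0.14396572 0.051     ]
spot [0.4654849  0.14229875 0.051     ]
blank scene [[0.568, 0.086, 0.066], [0.57, 0.136, 0.066], [0.664, 0.133, 0.036], [0.662, 0.084, 0.036]]
blank side [[0.569, 0.131, 0.066], [0.565, 0.086, 0.066], [0.663, 0.084, 0.036], [0.665, 0.133, 0.036]]
```

View pics/w4.png

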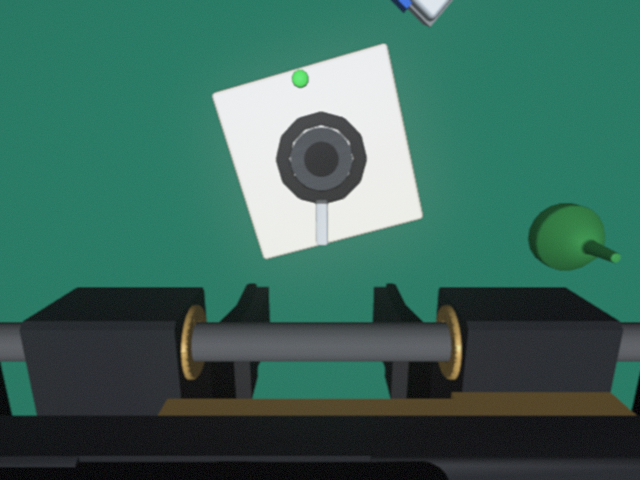

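>>> play_rows:
  translation:
    - [0,0,0]
    - [0,0,0]
    - [0,0,0]
    - [0,0,0]
    - [0,0,0]
    - [0,0,0]
    - [0,0,0]
    - [0,0,0]
    - [0,0,0]
    - [0,0,0]
  turn:
    - [0,-0.101,0]
    - [0,-0.101,0]
    - [0,-0.101,0]
    - [0,-0.101,0]
    - [0,-0.101,0]
    - [0,-0.101,0]
    - [0,-0.101,0]
    - [0,-0.102,0]
    - [0,0,0]
    - [0,0,0]
  fingers: [0.6,0.6,0.6,0.6,0.6,0.6,0.6,0.6,0.6,0.6]

```text
time: 7.02
position: [0.5328, -0.2458, 0.2368]
tool_rot: [-1.229, 1.177, -1.177]
ft_force: [1.2, -0.2, 0.6]
grip_width: 0.8
```

>>> play_rows:
  translation:
    - [-37,0,-8.5]
    - [-37,0,-8.5]
    - [-37,0,-8.5]
    - [-37,0,-8.5]
    - [-37,0,-8.5]
    - [-37,0,-8.5]
    - [-37,0,-8.5]
    - [-37,0,-8.5]
    - [0,0,0]
    - [0,0,0]
  turn:
    - [0,0,0]
    - [0,0,0]
    - [0,0,0]
    - [0,0,0]
    - [0,0,0]
    - [0,0,0]
    - [0,0,0]
    - [0,0,0]
    - [0,0,0]
    - [0,0,0]
  fingers: [0.6,0.6,0.6,0.6,0.6,0.6,0.6,0.6,0.6,0.6]

```text
time: 7.85
position: [0.4508, 0.0489, 0.2371]
tool_rot: [-1.233, 1.171, -1.175]
ft_force: [1.0, -1.2, -0.1]
grip_width: 0.798
```

```bash
python3 - <<'E'
from h import *
s=ctrl.get_state();print(s["position"],s["grip_width"],s["joint_positions"],Ro.from_rotvec(s["tool_rot"]).as_matrix().round(4))
ci=ctrl.camera_info("wrist")
cv2.imwrite("pics/w5.png",ctrl.get_image("wrist"))
c=np.array([.465,.152,.048]);x=np.array([0,np.cos(.3),np.sin(.3)]);y=np.array([-1,0,0.]);z=np.cross(x,y)
for a,b in((1,1),(1,-1),(-1,-1),(-1,1)):print(proj(ci,c+a*.05*x+b*.025*y+.003*z))
E
```

```text
[0.45076516 0.04893084 0.23708885] 0.7984747045106211 [ 0.8468609  -0.1282585  -0.9252874   1.86296491 -0.10230836  1.35590371
 -0.00342043] [[ 0.0493  0.0014  0.9988]
 [-0.9988 -0.0023  0.0493]
 [ 0.0024 -1.      0.0013]]
[317.07328387  20.09183404]
[386.24390137  23.83788501]
[370.90284314 156.5443608 ]
[312.13596234 153.60352469]
```

View pics/w5.png

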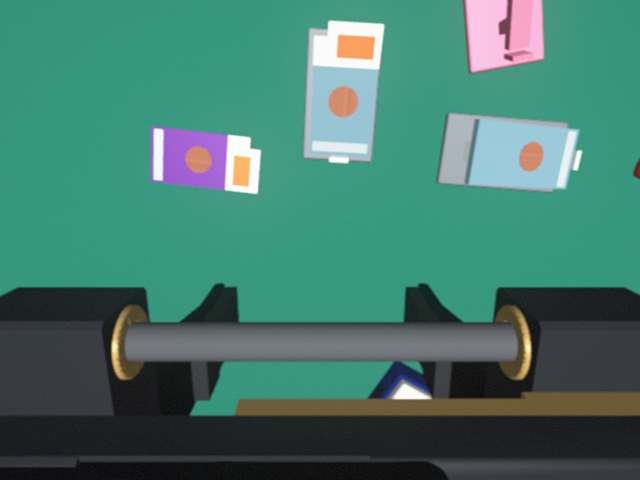

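>>> play_rows:
  translation:
    - [0,0,0]
    - [-20.5,25,3.5]
    - [-20.5,25,3.5]
    - [-20.5,25,3.5]
    - [-20.5,25,3.5]
    - [0,0,0]
    - [0,0,0]
    - [0,0,0]
    - [0,0,0]
    - [0,0,0]
  turn:
    - [0,0.055,0]
    - [0,0,0]
    - [0,0,0]
    - [0,0,0]
    - [0,0,0]
    - [0,0,0.1]
    - [0,0,0.1]
    - [0,0,0.1]
    - [0,0,0]
    - [0,0,0]
  fingers: [0.6,0.6,0.6,0.6,0.6,0.6,0.6,0.6,0.6,0.6]

```text
time: 8.73
position: [0.4663, 0.1255, 0.1359]
tool_rot: [-0.978, 1.347, -0.998]
ft_force: [0.0, 0.5, 0.2]
grip_width: 0.801
```

```bash
python3 - <<'E'
from h import *
s=ctrl.get_state();R=Ro.from_rotvec(s["tool_rot"]).as_matrix();print(s["position"],s["grip_width"],s["joint_positions"],R.round(4))
print("delta tool mm",R.T@(np.array([.465,.1576,.0299])-s["position"])*1e3)
cv2.imwrite("pics/w6.png",ctrl.get_image("wrist"))
cv2.imwrite("pics/sd6.png",cv2.resize(ctrl.get_image("side")[60:300,160:480],(800,600)))
E
```

```text
[0.46629847 0.12546579 0.13592347] 0.8013088218831569 [ 0.94971755  0.07862258 -1.06268358  1.99137853 -0.25776755  1.08932766
 -0.00942315] [[-0.0159  0.0028  0.9999]
 [-0.9556  0.2944 -0.016 ]
 [-0.2944 -0.9557 -0.002 ]]
delta tool mm [  0.52301444 110.78107954  -1.59659781]
```

View pics/w6.png

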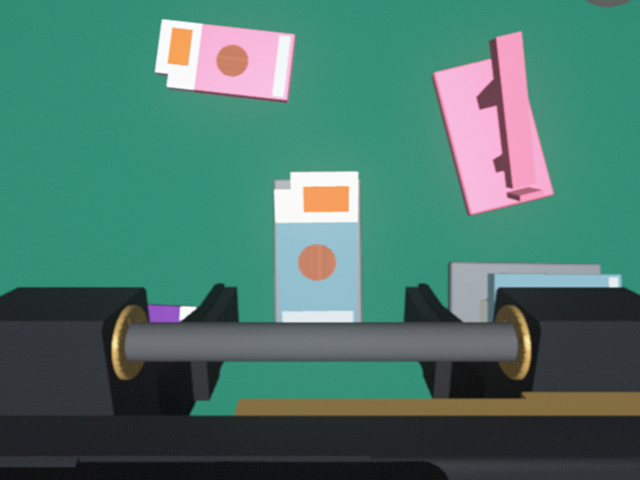

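View pics/sd6.png

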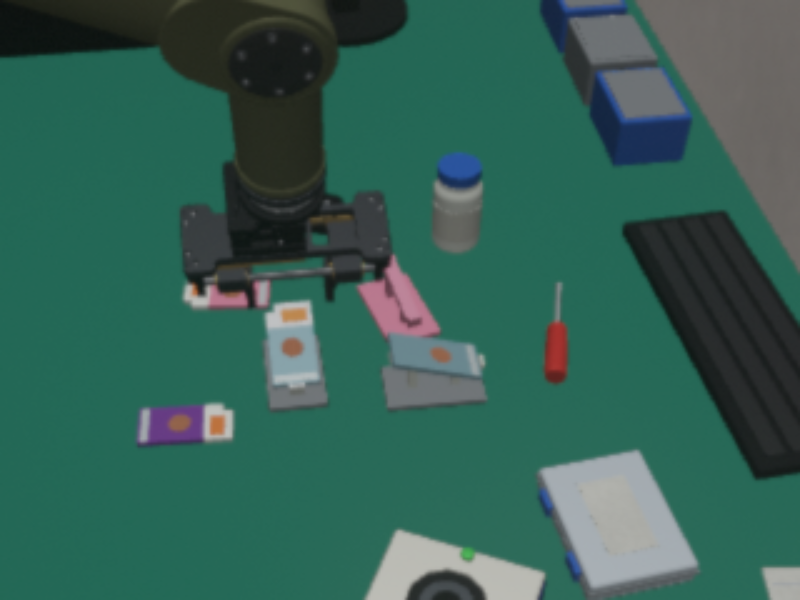

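>>> play_rows:
  translation:
    - [0,20,-1.5]
    - [0,20,0]
    - [0,20,0]
    - [0,20,0]
    - [0,15,0]
    - [0,10,0]
    - [0,5,0]
    - [0,0,0]
    - [0,0,0]
    - [0,0,0]
  turn:
    - [0,0,0]
    - [0,0,0]
    - [0,0,0]
    - [0,0,0]
    - [0,0,0]
    - [0,0,0]
    - [0,0,0]
    - [0,0,0]
    - [0,0,0]
    - [0,0,0]
  fingers: [0.6,0.6,0.6,0.6,0.6,0.6,0.6,0.6,0.6,0.6]

```text
time: 9.67
position: [0.4655, 0.161, 0.0323]
tool_rot: [-0.98, 1.34, -0.993]
ft_force: [0.0, -0.2, 0.2]
grip_width: 0.804
```

```bash
python3 - <<'E'
from h import *
s=ctrl.get_state();R=Ro.from_rotvec(s["tool_rot"]).as_matrix();print(s["position"],s["grip_width"],s["joint_positions"],s["ft_force"],R.round(4))
print("delta tool mm",R.T@(np.array([.465,.1576,.0299])-s["position"])*1e3)
cv2.imwrite("pics/w7.png",ctrl.get_image("wrist"))
cv2.imwrite("pics/sd7.png",cv2.resize(ctrl.get_image("side")[100:280,180:420],(800,600)))
E
```

```text
[0.46551092 0.16099301 0.03230956] 0.8044227143570684 [ 0.76443551  0.29906537 -1.01463433  2.0812364  -0.05166311  0.82828928
 -0.19544825] [ 0.009622   -0.23509963  0.23720414] [[-0.0079  0.0042  1.    ]
 [-0.9555  0.295  -0.0088]
 [-0.295  -0.9555  0.0017]]
delta tool mm [ 3.95670074  1.29941135 -0.48537563]
```

View pics/w7.png

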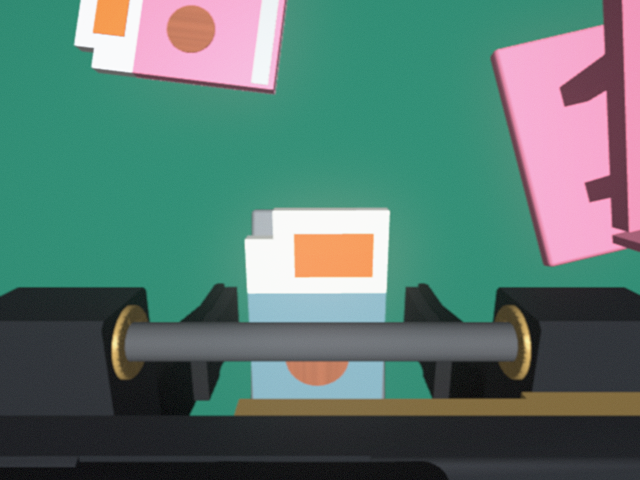

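View pics/sd7.png

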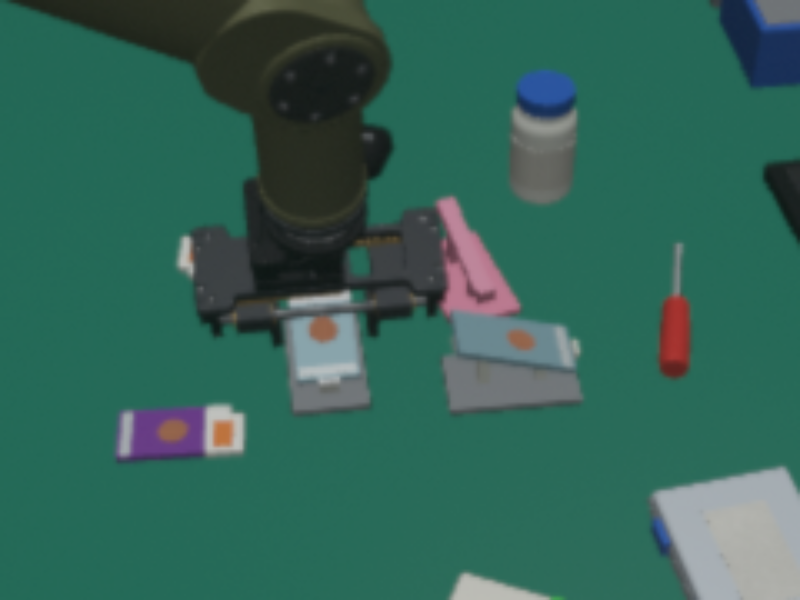

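>>> play_rows:
  translation:
    - [4,1.3,-0.5]
    - [0,0,0]
    - [0,0,0]
    - [0,0,0]
    - [0,0,0]
    - [0,0,0]
    - [0,0,0]
    - [0,0,0]
    - [0,0,0]
    - [0,0,0]
  turn:
    - [0,0,0]
    - [0,0,0]
    - [0,0,0]
    - [0,0,0]
    - [0,0,0]
    - [0,0,0]
    - [0,0,0]
    - [0,0,0]
    - [0,0,0]
    - [0,0,0]
  fingers: [0.6,0.6,0.6,0.6,0.6,0.6,0.6,0.6,0.6,0.6]

```text
time: 10.6
position: [0.4641, 0.1576, 0.029]
tool_rot: [-0.981, 1.341, -0.992]
ft_force: [-1.1, -1.1, -0.7]
grip_width: 0.801
```

```bash
python3 - <<'E'
from h import *
s=ctrl.get_state();R=Ro.from_rotvec(s["tool_rot"]).as_matrix();print(s["position"],s["ft_force"],s["joint_positions"][:4])
print("delta tool mm",R.T@(np.array([.465,.1576,.0299])-s["position"])*1e3)
ci=ctrl.camera_info("wrist");im=ctrl.get_image("wrist");cv2.imwrite("pics/w8.png",im)
g=cv2.cvtColor(im,cv2.COLOR_BGR2HSV)
for u in (300,340,370): 
    col=g[150:320,u]; print(u,[150+int(k) for k in np.where(np.abs(np.diff(col[:,1].astype(int)))>25)[0]])
for v in (225,260,305):
    print(v,[200+int(k) for k in np.where(np.abs(np.diff(g[v,200:440,1].astype(int)))>25)[0]])
print(cast(0,(330,209),.0656,ci),cast(0,(330,293),.0656-.03*np.sin(.3),ci))
E
```

```text
[0.46406062 0.15762775 0.02901125] [-1.12319094 -1.0855692  -0.71336139] [ 0.76908699  0.30289494 -1.0118899   2.08615075]
delta tool mm [-0.24368567 -0.85492575  0.93957368]
300 [195, 196, 197, 222, 223, 266, 267, 284]
340 [195, 196, 222, 223, 266, 267, 284]
370 [195, 196, 222, 223, 266, 267, 284]
225 [248, 249, 296, 297, 377, 378, 393, 394, 395]
260 [246, 247, 248, 296, 297, 298, 376, 377, 392, 393]
305 [200, 201, 207, 236, 249, 250, 390, 404, 405]
[0.46669875 0.19536001 0.0656    ] [0.46660506 0.1668565  0.05673439]
```

>>> play_rows:
  translation:
    - [0,0,0]
    - [0,0,0]
    - [0,0,0]
    - [0,0,0]
    - [0,0,0]
    - [0,0,0]
    - [0,0,0]
    - [0,0,0]
    - [0,0,0]
    - [0,0,0]
  turn:
    - [0,0,0]
    - [0,0,0]
    - [0,0,0]
    - [0,0,0]
    - [0,0,0]
    - [0,0,0]
    - [0,0,0]
    - [0,0,0]
    - [0,0,0]
    - [0,0,0]
  fingers: [-1,-1,-1,-1,-1,-1,-1,-1,-1,-1]
  grip_force: 25

```text
time: 11.48
position: [0.464, 0.1576, 0.029]
tool_rot: [-0.981, 1.342, -0.992]
ft_force: [0.3, -0.6, -0.5]
grip_width: 0.569
```

```bash
python3 - <<'E'
from h import *
s=ctrl.get_state();print(s["position"],s["ft_force"],s["grip_width"]*87)
cv2.imwrite("pics/w9.png",ctrl.get_image("wrist"))
E
```

```text
[0.46404944 0.1575676  0.02899696] [ 0.29347242 -0.55013287 -0.48643663] 49.49071016971974
```

View pics/w9.png

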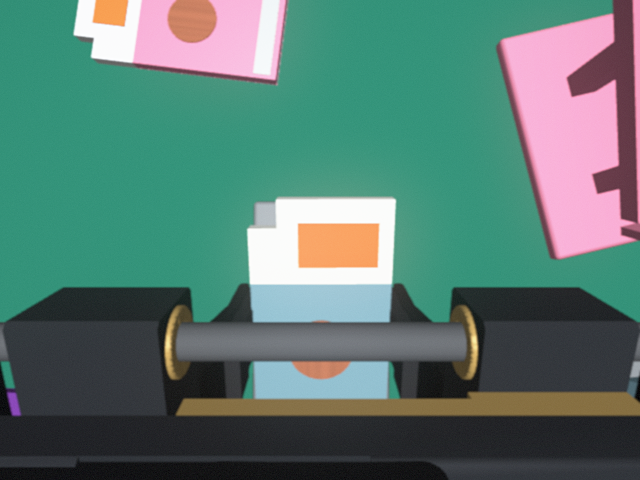

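>>> play_rows:
  translation:
    - [0,-4,0]
    - [0,-8,0]
    - [0,-14,0]
    - [0,-18,0]
    - [0,-20,0]
    - [0,-20,0]
    - [0,-20,0]
    - [0,-20,0]
    - [0,-16,0]
    - [0,-10,0]
  turn:
    - [0,0,0]
    - [0,0,0]
    - [0,0,0]
    - [0,0,0]
    - [0,0,0]
    - [0,0,0]
    - [0,0,0]
    - [0,0,0]
    - [0,0,0]
    - [0,0,0]
  fingers: [-1,-1,-1,-1,-1,-1,-1,-1,-1,-1]

```text
time: 12.37
position: [0.4646, 0.1127, 0.1743]
tool_rot: [-0.98, 1.339, -0.995]
ft_force: [0.1, 0.4, -1.4]
grip_width: 0.568
```

```bash
python3 - <<'E'
from h import *
s=ctrl.get_state();R=Ro.from_rotvec(s["tool_rot"]).as_matrix();print(s["position"],s["ft_force"],s["grip_width"]*87,s["joint_positions"],R.round(3))
cv2.imwrite("pics/w10.png",ctrl.get_image("wrist"))
cv2.imwrite("pics/sc10.png",cv2.resize(ctrl.get_image("scene")[100:340,180:500],(800,600)))
E
```

```text
[0.46457719 0.11269086 0.17431242] [ 0.11355347  0.42227897 -1.44475167] 49.416761917895435 [ 1.02317013e+00 -1.59045945e-03 -1.07148084e+00  1.95193641e+00
 -3.23145786e-01  1.18886230e+00  6.40612404e-02] [[-0.008  0.005  1.   ]
 [-0.956  0.294 -0.009]
 [-0.294 -0.956  0.003]]
```

View pics/w10.png

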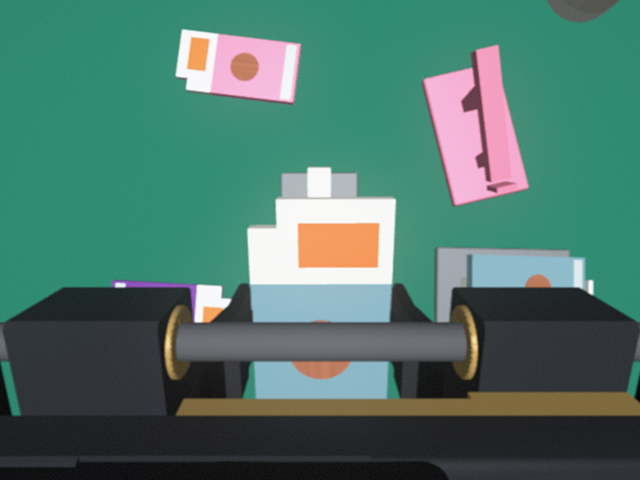

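View pics/sc10.png

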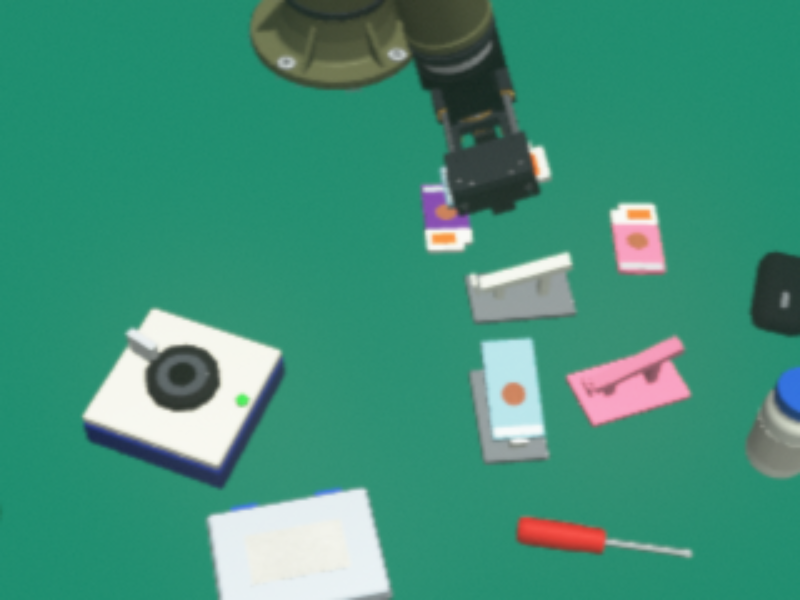

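>>> play_rows:
  translation:
    - [0,-5,0]
    - [0,-5,0]
    - [0,0,0]
    - [12,0,4]
    - [24,0,8]
    - [30,0,10]
    - [32,0,10.6]
    - [32,0,10.6]
    - [32,0,10.6]
    - [32,0,10.6]
  turn:
    - [0,0,-0.1]
    - [0,0,-0.1]
    - [0,0,-0.1]
    - [0,0,0]
    - [0,0,0]
    - [0,0,0]
    - [0,0,0]
    - [0,0,0]
    - [0,0,0]
    - [0,0,0]
  fingers: [-1,-1,-1,-1,-1,-1,-1,-1,-1,-1]

```text
time: 13.3
position: [0.526, -0.0848, 0.1806]
tool_rot: [-1.206, 1.217, -1.213]
ft_force: [-0.3, 0.3, -0.2]
grip_width: 0.569
```

```bash
python3 - <<'E'
from h import *
s=ctrl.get_state();R=Ro.from_rotvec(s["tool_rot"]).as_matrix();print(s["position"],s["ft_force"],s["grip_width"]*87,s["joint_positions"],R.round(3))
print("delta tool mm",R.T@(np.array([.568,-.2087,.18])-s["position"])*1e3)
E
```

```text
[ 0.52602214 -0.08477394  0.18059949] [-0.26711146  0.2964379  -0.21406449] 49.48113807847268 [ 1.03465761  0.2176077  -1.02708439  1.76938901  0.19348659  1.26564843
 -0.04843771] [[-0.007 -0.002  1.   ]
 [-1.     0.001 -0.007]
 [-0.001 -1.    -0.002]]
delta tool mm [123.60893714   0.34650722  42.90545609]
```

>>> play_rows:
  translation:
    - [32,0,11]
    - [32,0,11]
    - [30,0,10.5]
    - [20,0,7]
    - [10,0,3.5]
    - [0,0,0]
    - [0,0,0]
    - [0,0,0]
    - [0,0,0]
    - [0,0,0]
  turn:
    - [0,0,0]
    - [0,0,0]
    - [0,0,0]
    - [0,0,0]
    - [0,0,0]
    - [0,0.1,0]
    - [0,0.1,0]
    - [0,0.1,0]
    - [0,0.1,0]
    - [0,0.093,0]
  fingers: [-1,-1,-1,-1,-1,-1,-1,-1,-1,-1]

```text
time: 14.13
position: [0.568, -0.2061, 0.181]
tool_rot: [-0.927, 1.572, -1.568]
ft_force: [-0.5, 0.4, -1.3]
grip_width: 0.564
```

```bash
python3 - <<'E'
from h import *
s=ctrl.get_state();R=Ro.from_rotvec(s["tool_rot"]).as_matrix();print(s["position"],s["ft_force"],s["grip_width"]*87,s["joint_positions"],R.round(3))
print("delta tool mm",R.T@(np.array([.568,-.2087,.099])-s["position"])*1e3,"zdir",np.arctan2(R[1,2],R[0,2]))
for n in("scene","side"):
    im=ctrl.get_image(n);a=(180,320,220,180) 
    p=proj(n,np.array([.568,-.2087,.1]));u,v=int(p[0])-80,int(p[1])-60
    cv2.imwrite(f"pics/{n}11.png",cv2.resize(im[v:v+120,u:u+160],(800,600),interpolation=cv2.INTER_CUBIC))
E
```

```text
[ 0.56798295 -0.20605938  0.18097004] [-0.52876503  0.40485295 -1.31414534] 49.06741499386179 [ 0.98803383  0.36046442 -0.8452714   1.60153666  0.27503993  1.30656391
 -0.4021615 ] [[-0.483 -0.001  0.876]
 [-0.876  0.002 -0.483]
 [-0.001 -1.    -0.002]]
delta tool mm [ 2.39733265 81.96434185  1.46951522] zdir -0.5039730607076821
```

View pics/scene11.png

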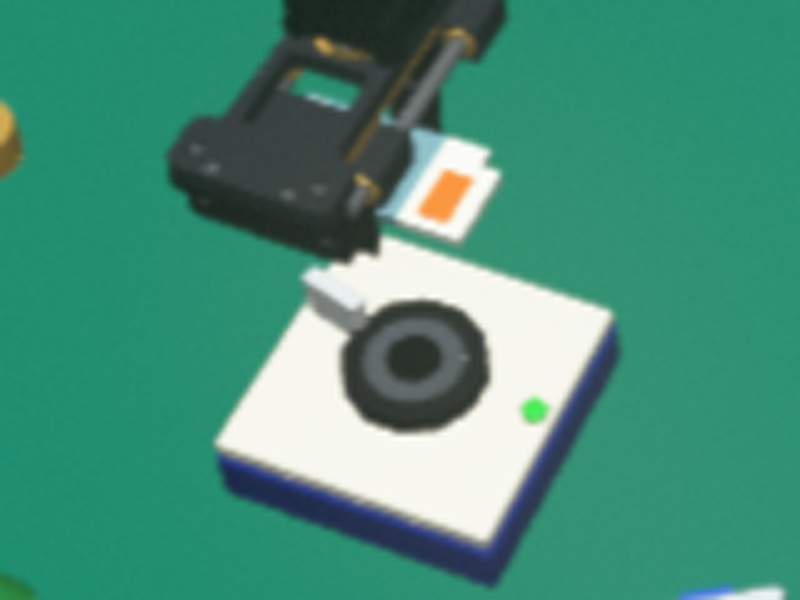

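View pics/side11.png

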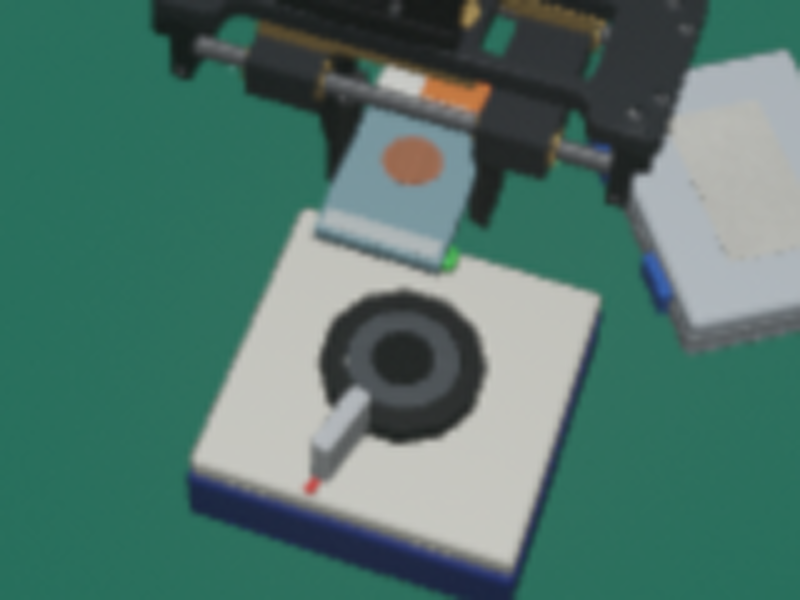

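>>> play_rows:
  translation:
    - [2.4,10,1.5]
    - [0,16,0]
    - [0,16,0]
    - [0,16,0]
    - [0,12,0]
    - [0,8,0]
    - [0,4,0]
    - [0,0,0]
    - [0,0,0]
    - [0,0,0]
  turn:
    - [0,0,0]
    - [0,0,0]
    - [0,0,0]
    - [0,0,0]
    - [0,0,0]
    - [0,0,0]
    - [0,0,0]
    - [0,0,0]
    - [0,0,0]
    - [0,0,0]
  fingers: [-1,-1,-1,-1,-1,-1,-1,-1,-1,-1]

```text
time: 15.07
position: [0.5692, -0.211, 0.1009]
tool_rot: [-0.928, 1.567, -1.569]
ft_force: [0.7, -0.4, -0.4]
grip_width: 0.565
```

```bash
python3 - <<'E'
from h import *
s=ctrl.get_state();R=Ro.from_rotvec(s["tool_rot"]).as_matrix();print(s["position"],s["ft_force"],s["grip_width"]*87,abs(s["qd"]).max())
print("delta tool mm",R.T@(np.array([.568,-.2087,.099])-s["position"])*1e3,"zdir",np.arctan2(R[1,2],R[0,2]),R[:,1])
C=s["position"]-.0198*R[:,1];print("slide est",C)
for n in("scene","side"):
    im=ctrl.get_image(n)
    p=proj(n,np.array([.568,-.2087,.1]));u,v=int(p[0])-80,int(p[1])-60
    cv2.imwrite(f"pics/{n}12.png",cv2.resize(im[v:v+120,u:u+160],(800,600),interpolation=cv2.INTER_CUBIC))
    X=-R[:,0];Y=-R[:,2];N=-R[:,1]
    for a,b in((1,1),(1,-1),(-1,-1),(-1,1)):
        q=proj(n,C+a*.05*X+b*.025*Y+.003*N);print(n,a,b,(q-[u,v]+.5)*5-.5)
cv2.imwrite("pics/w12.png",ctrl.get_image("wrist"))
E
```

```text
[ 0.56919874 -0.2110363   0.10091561] [ 0.66339382 -0.4114656  -0.35110342] 49.11453678539336 0.003605544324361128
delta tool mm [-1.47257527  1.91237919 -2.17696087] zdir -0.5012556327699983 [ 1.46346940e-03 -6.29476064e-04 -9.99998731e-01]
slide est [ 0.56916976 -0.21102384  0.12071558]
scene 1 1 [513.31341659 269.10671609]
scene 1 -1 [465.51119358 349.18171797]
scene -1 -1 [272.42454729 283.0242613 ]
scene -1 1 [323.82275808 206.05422349]
side 1 1 [390.98923905 170.61046087]
side 1 -1 [501.73431738 202.58355714]
side -1 -1 [430.50402587 390.70608259]
side -1 1 [312.87516095 354.25895435]
```

View pics/scene12.png

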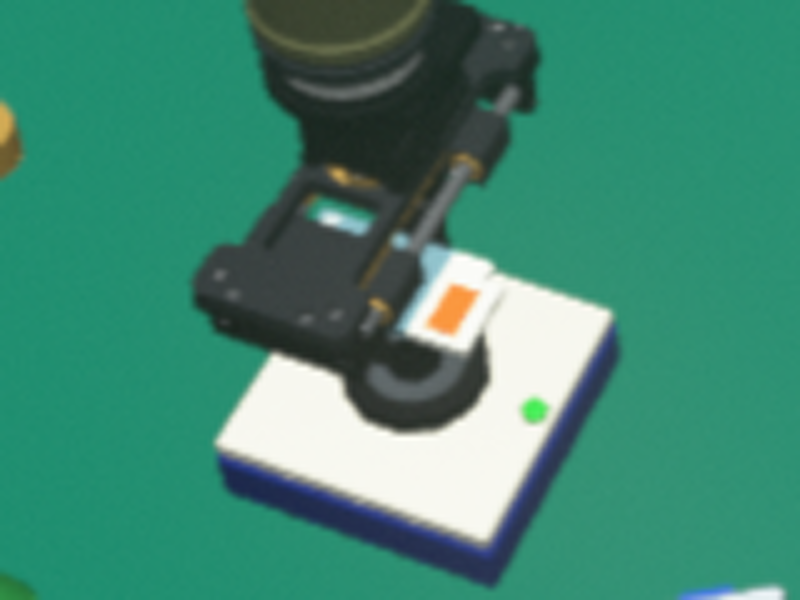

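View pics/side12.png

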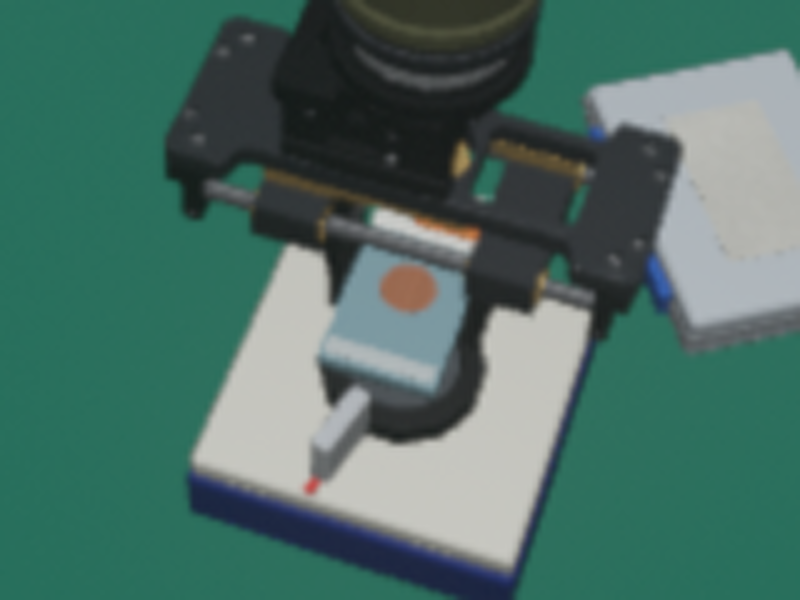

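View pics/w12.png

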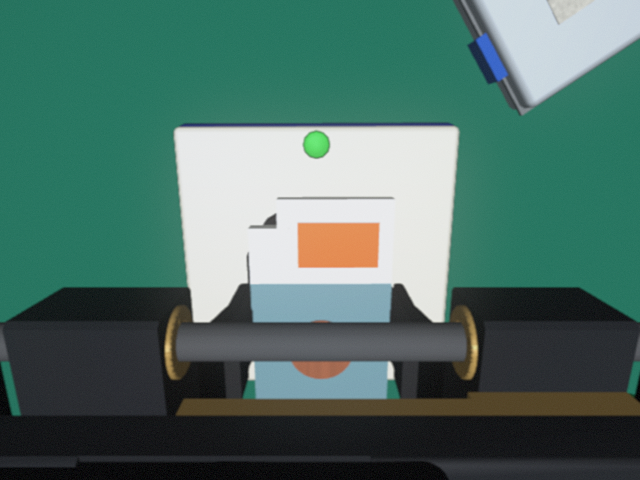

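>>> play_rows:
  translation:
    - [-1,1,-2]
    - [0,0,0]
    - [0,0,0]
    - [0,0,0]
    - [0,0,0]
    - [0,0,0]
    - [0,0,0]
    - [0,0,0]
    - [0,0,0]
    - [0,0,0]
  turn:
    - [0,0,0]
    - [0,0,0]
    - [0,0,0]
    - [0,0,0]
    - [0,0,0]
    - [0,0,0]
    - [0,0,0]
    - [0,0,0]
    - [0,0,0]
    - [0,0,0]
  fingers: [-1,-1,-1,-1,-1,-1,-1,-1,-1,-1]

```text
time: 16.05
position: [0.5672, -0.2091, 0.099]
tool_rot: [-0.929, 1.568, -1.568]
ft_force: [0.1, 0.1, -1.2]
grip_width: 0.572
```

```bash
python3 - <<'E'
from h import *
s=ctrl.get_state();R=Ro.from_rotvec(s["tool_rot"]).as_matrix()
C=s["position"]-.0198*R[:,1];print("slide est",C,"zdir",np.arctan2(R[1,2],R[0,2]),s["grip_width"]*87,abs(s["qd"]).max(),s["ft_force"],s["time"])
if np.hypot(C[0]-.5685,C[1]+.2087)<.006 and abs(s["qd"]).max()<.02: ctrl.close_job();print("closed")
E
```

```text
slide est [ 0.56723139 -0.20911241  0.11879574] zdir -0.5016305343066514 49.72423076887594 0.0011947278664977401 [ 0.1026431   0.10964297 -1.22976094] 16.05
the job is handed in; nothing more can be done
closed
```

I handed in the job at 16 s with the collar turned to its locked mark and the notched slide held still over the window. No verdict is reported, so what follows comes from my own checks.

- **Collar:** I gripped the tab and turned it about 1.23 rad. It now stands at about 1.31 rad, and the side picture shows the tab in line with the red stripe.
- **Slide:** I picked up the grey-blue slide with the frosted, notched end. I gripped it square to its slope, lifted it, levelled it and turned it to the head.
    - Its centre is estimated at 1–2 mm from the window axis and about 60 mm above the window.
    - It is level to within about 0.01 rad, with the label up and the frosted end towards the lamp.
    - Its length is parallel to the head's y axis to within about 0.02 rad.
    - The gripper reads about 49.7 mm open on the 50 mm slide, and the joint speeds are practically zero.
- **Everything else:** I never moved near the bystanders or the plain slide. The scene picture taken just after the lift shows the plain slide still on its rest.

**Disagreements:**
- The cameras differ by about 2–3 mm on where the head's centre is.
- The last pictures match the predicted slide corners to within about 1–1.5 pixels (3 mm or so).
- I aimed one turn on the way to the slide about 0.05 rad off and corrected it before the grasp.

No check failed.

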